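# Hang the wing mirror on the vanity mirror

## Task

Take the wing mirror out of the organiser's bay, where only its socket half can be got at, stand it upright on the steel mixing plate and let go, so that you can take it again by its other half, clear of the light bar. Then hang it on the vanity mirror, with both hinge sockets fully down on the two upright pintles. Do not let the wing tip over, and leave the small make-up things where they are.

Things in the scene. Friction and masses are not known exactly. Their poses are not given: they have to be found in the camera images.
- wing_center (a point): Centre of the wing mirror (loose, about 0.3 kg), half-way up. A stiff grey framed box with a glass face, 30 thick (its x) x 110 wide (y) x 150 tall (z), with two steel hinge sockets one above the other on its +y edge. It stands freely on a flat surface. At the start it stands upright on the table in the organiser's bay, socket edge outside
- wing: The same wing mirror; origin at the centre of its underside. The socket axis is vertical, 71 from the wing's centre along its +y (16 outside the box's edge); the undersides of the sockets are 20 and 100 above the wing's underside
- socket_low (a point): Centre of the underside of the wing's lower hinge socket, on the socket axis; axes as the wing's. A socket is a vertical steel tube, 20 outside dia, 12 bore, 22 tall, open at both ends
- socket_high (a point): Centre of the underside of the wing's upper socket, 80 above the lower one on the same axis; axes as the wing's
- pin_low (a point): Root of the lower pintle of the vanity mirror, 32 above the table: centre of the flat bracket top on which the lower socket finally rests. The pintle is an upright steel pin, 9 dia, 18 tall above this point, its last 8 tapered to 3 dia. The bracket is 8 thick, rounded about the pin (18 dia), and joins the mirror's edge 26 from the axis
- pin_high (a point): Root of the upper pintle, alike, 80 above the lower one (112 above the table) on the same vertical axis. The upper bracket lies over the lower pintle, so the lower socket must come in from the side, beneath the upper bracket, with the wing held 20 to 28 above its hung height, and is then lowered
- mirror: Grey vanity mirror, fixed; origin at the centre of its foot (120 x 160 x 12), on the table. Panel 24 thick (x), 200 wide (y), glass to +x. Pintle axis 126 from the origin along -y. Light bar on top: 36 deep, 292 wide, 194 to 232 above the table, 20 past the pintle axis. Hung at the mirror's yaw the wing sticks out to -y, underside 12 above the table; other angles are as good
- plate: Flat bare steel mixing plate on the table, fixed, 160 (x) x 180 (y) x 4 thick; origin at the centre of its underside
- organiser: Black organiser case, fixed. Its bay is a slot 44 wide (x), 64 deep (y), 150 tall between two 8 thick walls, open above and to +y; origin on the table at the middle of the bay's open +y mouth. About 54 of the wing's width is inside; its socket half stands out and can be gripped. Behind the bay (-y) is a block of brush pockets 150 x 70, up to 190 tall
- jar: Bystander: short round glass cream jar with a brass-coloured lid, about 60 dia x 50 tall; origin at its underside
- spray: Bystander: slim green spray bottle, about 40 dia x 130 tall; origin at its underside
- cream: Bystander: white cream pot, about 68 dia x 45 tall; origin at its underside
- compact: Bystander: black powder compact, 60 x 60 x 16; origin at its underside
- brush: Bystander: make-up brush lying down, 170 long; origin at its underside
- jarlid: Bystander: loose aluminium jar lid ring, 68 dia x 15 tall; origin at its underside
Mind the look-alikes: they are no part of the job. Of the things that look like the wing, the middle-sized one is meant.

How it is judged:
By the outcome, as a careful person would: the job done as asked, in the order asked, and still so for the second after the job is handed in, with the robot touching nothing.
It also fails if it takes over 64 s, if anything falls off the work surface, if the arm or the gripper's body presses on something with over 40 N, if the wrist force passes 120 N, or if a joint passes its speed limit or range.

## Robot

A 6-joint arm with a two-finger parallel gripper is mounted at the origin on the work surface. World frame = base frame: x ahead of the robot, y to its left, z up, the work surface at z = 0. Lengths are in m, angles in rad, forces in N, time in s.
With the tool pointing down it reaches from about 0.3 to 0.825 m from the base axis. Payload 5.4 kg.
Tool frame: the origin (TCP) lies between the finger pads; the fingertips stand 19 mm ahead of it and the grasp point (between the pads) is the TCP; z points along the fingers, y is the line along which they close (so a half turn about z gives the same grasp; the last joint's range is limited). The gripper opens to 92 mm and grips with 3 to 60 N. Pads are 20 mm wide; open, the fingers measure 128 mm over their backs; the gripper's body (75 mm by 189 mm) begins 69 mm behind the grasp point.
Start: joints at [-1.441, 0.158, 1.597, -0, 1.386, -0.21], TCP at [0.192, -0.542, 0.205] pointing down, gripper open.
Joint ranges: [-2.91, 2.91], [-0.94, 2.29], [0.18, 2.7], [-1.29, 4.43], [0.17, 2.64], [-3, 3]. Speed limits (rad/s): [2.57, 2.57, 3.14, 3.14, 3.14, 3.14].

## Interface

Orientations are given as [roll, pitch, yaw] about the fixed x, y, z axes, in that order (R = Rz(yaw) Ry(pitch) Rx(roll)).
In Python, from bench import manip, vision gives the robot as it stands. The module is installed in compiled form; this text tells all that it offers.
- The arm moves only by the shell command python3 -m inch 'ROWS' [FORCE]. ROWS is JSON, a list of rows, each a list of 7 numbers: the shift along the tool's x, y, z in m, then the turn, a rotation vector about the tool's x, y, z in rad, then the closure, from 0 (fully open) to 1 (shut). In form: [[dx, dy, dz, wx, wy, wz, fingers], ...]. A call has 1 to 8 rows; each row shifts and turns the commanded pose from where the row before left it, along the tool's axes as they then stand; what a row does not reach is not made up. A row lasts 1/8 s, in which the tool goes at most 62.5 mm and 10.7 degrees, less where a joint would pass 70% of its speed; a pose out of reach is approached as far as the arm can. A call is refused whole if a number of a shift passes 0.0625 or a number of a turn 0.188, either way. A call with a gripper value outside its range is refused whole. The fingers move at their own pace and stop on an object; FORCE is the grip in N (left out, the last holds). Time passes only in rows, so rows that do not move let the fingers close. It gives the time, the measured TCP pose, the force, the opening and the grip force at its end, in the units of the state.
- manip.observe(): the state, without advancing time (a new reading comes with each control period).
- vision.capture(name): name is "scene" or "top" or "wrist"; returns a dict with "pixels" (480x640x3 uint8, red, green, blue), "vfov" (degrees; the focal length in pixels is half the picture's height over the tangent of half this angle, whatever the lens; pixels are square), "cx", "cy" (the principal point, pixels), "extrinsics" (4x4, takes a point from world to camera coordinates). Camera axes: x right, y down, z forward; pixel columns grow to the right and rows downward; lengths in m; the calibration is good to about 2 mm. A picture is of the moment at which its call begins. There is no depth.
- manip.job_done(): hands the job in; it is judged then, once.
The state is a dict: "clock": time; "qpos": joint angles; "joint_vel": joint speeds; "joint_torque": joint torques, N m; "position": TCP position; "tool_rot": TCP orientation; "ft_force": force on the tool from outside, world axes, zero at the start; "moment": the same for the moment, N m; "grip_width": finger opening in m; "grip_force": force on a finger pad.
Only numpy, scipy, OpenCV 4.12 (cv2) and the standard library are available. Lean on these libraries where they do the work, as an engineer would, in place of code of your own. Each camera call takes 0.05 s, during which the arm holds its last target. There are 200 camera calls.

## Working session

There is one attempt and no reset: what is moved stays moved. The work goes in short steps, Python scripts to look and compute and a shell command to move; the robot and the scene stay as the last step left them, time stands still between calls to the robot, and variables do not carry over. Pictures are saved under pics/ and viewed, at most 10 in all, crops included, and the job is handed in when it is done.

```bash
mkdir -p pics
cat > h.py <<'E'
import numpy as np, cv2, json
from bench import manip, vision
def cap(n,f):
    c=vision.capture(n); cv2.imwrite(f'pics/{f}.png',cv2.cvtColor(c['pixels'],cv2.COLOR_RGB2BGR))
    np.savez(f'pics/{f}.npz',**c); return c
def load(f): return dict(np.load(f'pics/{f}.npz'))
def P(c):
    f=240/np.tan(np.radians(float(c['vfov']))/2)
    K=np.array([[f,0,float(c['cx'])],[0,f,float(c['cy'])],[0,0,1]]); return K@c['extrinsics'][:3]
def onz(c,u,v,z):  # pixel -> world at height z
    p=P(c); A=np.c_[p[:,0],p[:,1],-np.array([u,v,1.])]; return np.linalg.solve(A,-(p[:,2]*z+p[:,3]))[:2]
def proj(c,X): q=P(c)@np.r_[X,1]; return q[:2]/q[2]
def crop(f,x0,y0,x1,y1,k,o):
    im=cv2.imread(f'pics/{f}.png')[y0:y1,x0:x1]; cv2.imwrite(f'pics/{o}.png',cv2.resize(im,None,fx=k,fy=k,interpolation=cv2.INTER_CUBIC))
E
python3 - <<'E'
from h import *
for n in("scene","top"):
    c=cap(n,n+"0"); print(c['vfov'],c['cx'],c['cy'],c['extrinsics'].round(3).tolist())
print(manip.observe())
E
```

```text
48.21845451781636 325.11220227955727 241.3216458547301 [[-0.677, 0.736, -0.009, 0.34], [0.629, 0.573, -0.525, -0.217], [-0.381, -0.361, -0.851, 1.606], [0.0, 0.0, 0.0, 1.0]]
49.540597137031924 316.16028339937503 234.02785832183824 [[0.031, -0.999, -0.011, -0.031], [-0.994, -0.029, -0.11, 0.509], [0.109, 0.014, -0.994, 1.098], [0.0, 0.0, 0.0, 1.0]]
{'clock': 0.1, 'qpos': array([-1.44106817e+00,  1.58997289e-01,  1.59809754e+00,  8.48913135e-06,
        1.38617042e+00, -2.10085907e-01]), 'joint_vel': array([-0.00080292, -0.00161654, -0.00221921,  0.0002965 , -0.0002728 ,
       -0.00061517]), 'joint_torque': array([-6.87751362e-04, -3.86499953e+01, -3.22960961e+01,  7.02198758e-02,
        3.38245346e-02, -4.05851029e-05]), 'position': array([ 0.19156927, -0.54154515,  0.20431544]), 'tool_rot': array([-3.13995857e+00, -3.56968795e-04,  3.39812206e-01]), 'ft_force': array([ 0.08322523, -0.37130944,  0.38776101]), 'moment': array([ 0.00810665,  0.05918187, -0.05462565]), 'grip_force': 0.0, 'grip_width': 0.09205074520985657}
```

View pics/scene0.png

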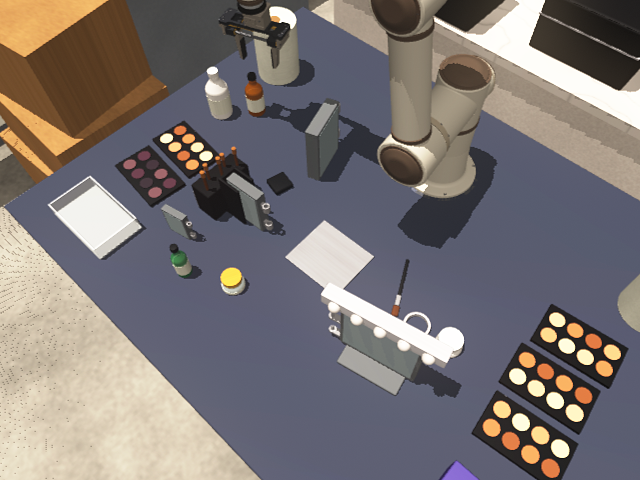

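View pics/top0.png

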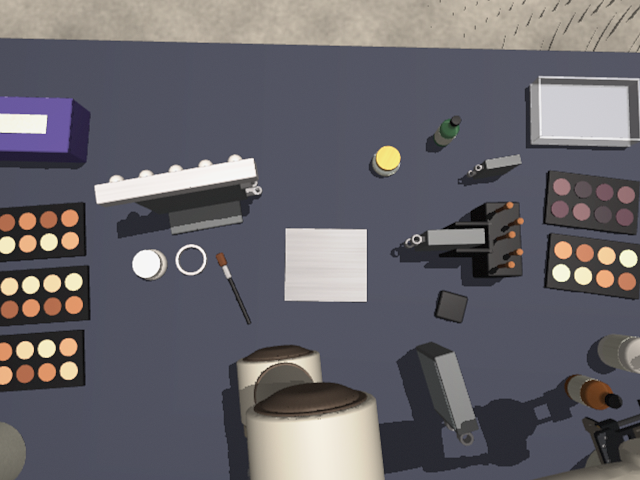

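Wing look-alikes in the top view are at (498,162), small, at (450,395), large, and at (455,238), standing in the organiser bay. The scene view shows the same three at (180,222), (322,140) and (248,200). The one in the bay is middle-sized and fits the description. I'll confirm with crops.

Run:
```python
from h import *
a=cv2.imread('pics/top0.png');b=cv2.imread('pics/scene0.png')
z=lambda i,x0,y0,w,h,k:cv2.resize(i[y0:y0+h,x0:x0+w],None,fx=k,fy=k,interpolation=cv2.INTER_CUBIC)
# four panels 400x300
p=[z(a,395,195,133,100,3),z(b,190,150,100,75,4),z(a,180,140,100,75,4),z(b,310,275,100,75,4)]
p=[cv2.resize(q,(400,300)) for q in p]
cv2.imwrite('pics/c1.png',np.vstack([np.hstack(p[:2]),np.hstack(p[2:])]))
```

```text
(no output)
```

View pics/c1.png

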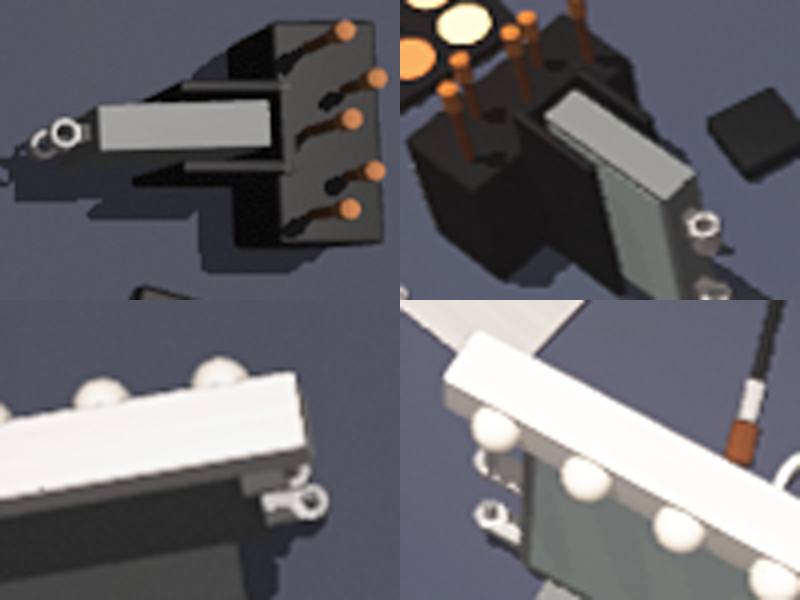

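The crops confirm it: the wing in the bay is middle-sized, with its sockets outside at top px (417,239). The lower pintle shows at top px (258,191) and scene px (332,328), the upper one at scene px (331,315).

Run:
```python
from h import *
t=load('top0');s=load('scene0')
c=[onz(t,*q,.15) for q in[(427.6,230.7),(484.4,228.3),(485.1,244),(428.6,245)]]
print('wing corners',np.round(c,4).tolist(),'ctr',np.mean(c,0)); d=(c[0]+c[3]-c[1]-c[2])/2; print('len',np.linalg.norm(d),'yaw',np.arctan2(-d[0],d[1]))
print('socket top',onz(t,416.9,239,.122))
b=[onz(t,*q,.232) for q in[(253.3,158.5),(256.3,177),(99,203),(95,185)]];print('bar',np.round(b,4).tolist())
d=(b[2]+b[3]-b[0]-b[1])/2;L=np.linalg.norm(d);u=d/L;print('L',L,'yaw',np.arctan2(-u[0],u[1]))
e=(b[0]+b[1])/2; print('pin from bar',e+u*.02)
m=np.mean(b,0);print('pin from mid',m-u*.126,'mirror',m)
print('pinlow top',onz(t,258,190.7,.05),'scene',onz(s,332.5,328,.05),'pinhigh top',onz(t,255,183,.13),'scene',onz(s,331,315.5,.13))
print('plate',[onz(t,*q,.004).round(4).tolist() for q in[(285,229),(367,229),(367,301),(285,300)]])
print('scene wing corners',[onz(s,*q,.15).round(4).tolist() for q in[(228,182),(236,172),(264,193),(255,201)]])
```

```text
wing corners [[0.5095, -0.2314], [0.5174, -0.3403], [0.4871, -0.3415], [0.4819, -0.2335]] ctr [ 0.49896434 -0.28665153]
len 0.10866543594246586 yaw 0.0597990960785661
socket top [ 0.49580463 -0.216003  ]
bar [[0.6212, 0.0991], [0.5874, 0.0922], [0.5321, 0.372], [0.5646, 0.3817]]
L 0.28671163330008753 yaw 0.1963572752824822
pin from bar [0.60041091 0.11525128]
pin from mid [0.60092679 0.11265791] mirror [0.57634445 0.23623667]
pinlow top [0.5974737  0.11188059] scene [0.60736665 0.12114842] pinhigh top [0.59752646 0.10806346] scene [0.61186766 0.12030483]
plate [[0.5219, 0.0543], [0.5273, -0.127], [0.3694, -0.1301], [0.366, 0.0485]]
scene wing corners [[0.5208, -0.3254], [0.4843, -0.3346], [0.4825, -0.2301], [0.5155, -0.2288]]
```

```bash
python3 -m inch '[[0,0,-0.05,0,0,0,0],[0,0,-0.05,0,0,-0.183,0],[0,0,0,0,0,-0.183,0],[0,0,0,0,0,-0.183,0],[0,0,0,0,0,-0.183,0],[0,0,0,0,0,-0.183,0],[0,0,0,0,0,-0.183,0],[0,0,0,0,0,-0.183,0]]'
python3 -m inch '[[0.038,0.0455,0,0,0,0,0],[0.038,0.0455,0,0,0,0,0],[0.038,0.0455,0,0,0,0,0],[0.038,0.0455,0,0,0,0,0],[0.038,0.0455,0,0,0,0,0],[0.038,0.0455,0,0,0,0,0],[0.038,0.0455,0,0,0,0,0],[0,0,0,0,0,0,0]]'
python3 - <<'E'
from h import *
c=cap('wrist','w1');o=manip.observe();print(o['clock'],o['position'],o['tool_rot'],o['qpos']);print(c['vfov'],c['cx'],c['cy'],c['extrinsics'].round(3).tolist())
E
```

```text
clock: 1.1
position: [0.1916, -0.5418, 0.3046]
tool_rot: [-3.142, -0.001, 1.627]
ft_force: [-0.5, -0.3, -0.4]
grip_width: 0.0917
grip_force: 0.0
clock: 2.1
position: [0.4983, -0.2574, 0.3045]
tool_rot: [-3.141, -0.001, 1.627]
ft_force: [-0.7, -0.1, -0.3]
grip_width: 0.0921
grip_force: 0.0
2.15 [ 0.49703054 -0.2591267   0.30453606] [-3.14046755e+00 -6.42171412e-04  1.62422398e+00] [-6.95974902e-01  7.47069187e-02  1.49395207e+00 -2.96292353e-04
  1.57419479e+00 -7.49403740e-01]
62.42078261270752 321.7032382431512 234.89135745620402 [[0.998, 0.056, -0.002, -0.483], [0.054, -0.957, 0.286, -0.334], [0.014, -0.286, -0.958, 0.407], [0.0, 0.0, 0.0, 1.0]]
```

View pics/w1.png

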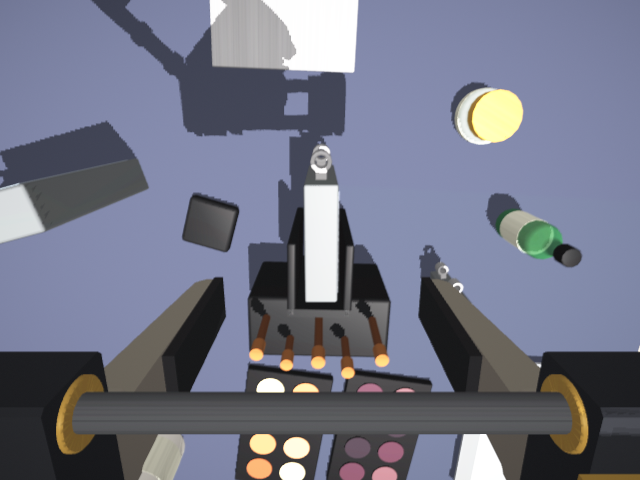

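Run:
```python
from h import *
c=load('w1')
for q in[(306,186),(336,186),(338,300),(306,300)]: print(onz(c,*q,.15).round(4))
print('socket',onz(c,321,160,.122),'mouth L',onz(c,292,245,.15),onz(c,348,245,.15), 'plate',onz(c,213,65,.004),onz(c,354,71,.004))
```

```text
[ 0.4835 -0.2338]
[ 0.509  -0.2323]
[ 0.5179 -0.3386]
[ 0.4882 -0.3403]
socket [ 0.49506787 -0.21409219] mouth L [ 0.47336695 -0.28727881] [ 0.52314111 -0.28446177] plate [ 0.36824683 -0.12780491] [ 0.52703339 -0.12520563]
```

```bash
python3 -m inch '[[0.003,0,0.0475,0,0,0,0],[0,0,0.0475,0,0,0,0],[0,0,0.0475,0,0,0,0],[0,0,0.0375,0,0,0,0],[0,0,0.01,0,0,0,0],[0,0,0,0,0,0,0.5],[0,0,0,0,0,0,1],[0,0,0,0,0,0,1]]' 30
python3 -m inch '[[0,0,0,0,0,0,1],[0,0,0,0,0,0,1],[0,0,0,0,0,0,1],[0,0,0,0,0,0,1]]' 30
```

```text
clock: 3.15
position: [0.4972, -0.2584, 0.117]
tool_rot: [3.139, 0.002, 1.621]
ft_force: [0.3, -0.3, 0.6]
grip_width: 0.0642
grip_force: 0.0
clock: 3.65
position: [0.4963, -0.2574, 0.1152]
tool_rot: [3.142, -0.0, 1.621]
ft_force: [0.7, -0.1, 0.6]
grip_width: 0.0296
grip_force: 30.0
```

```bash
python3 -m inch '[[0,0,-0.01,0,0,0,1],[0,0,-0.015,0,0,0,1],[0,0,-0.005,0,0,0,1],[0.015,0,0,0,0,0,1],[0.025,0,0,0,0,0,1],[0.03,0,0,0,0,0,1],[0.03,-0.006,0,0,0,-0.02,1],[0.03,-0.01,0,0,0,-0.03,1]]'
python3 -m inch '[[0.03,-0.01,0,0,0,-0.03,1],[0.03,-0.01,0,0,0,-0.03,1],[0.03,-0.006,0,0,0,-0.03,1],[0.02,0,0,0,0,0,1],[0.008,0,0,0,0,0,1],[0,0,0,0,0,0,1],[0,0,0,0,0,0,1]]'
python3 - <<'E'
from h import *
c=cap('wrist','w2');cap('top','t2');cap('scene','s2');o=manip.observe();print(o['clock'],o['position'],o['tool_rot'],o['ft_force'],o['moment'])
E
```

```text
clock: 4.65
position: [0.4722, -0.1258, 0.1445]
tool_rot: [-3.141, -0.001, 1.673]
ft_force: [-1.0, 0.6, -2.7]
grip_width: 0.0295
grip_force: 29.9
clock: 5.52
position: [0.4306, -0.0156, 0.1452]
tool_rot: [-3.142, 0.0, 1.761]
ft_force: [-0.0, 0.0, -2.7]
grip_width: 0.0296
grip_force: 29.9
5.675 [ 0.43059065 -0.01577851  0.14518493] [-3.14147346e+00  5.50505605e-05  1.75992283e+00] [ 0.17279978 -0.34497194 -3.20707949] [ 0.01666227 -0.07102147  0.02885528]
```

View pics/s2.png

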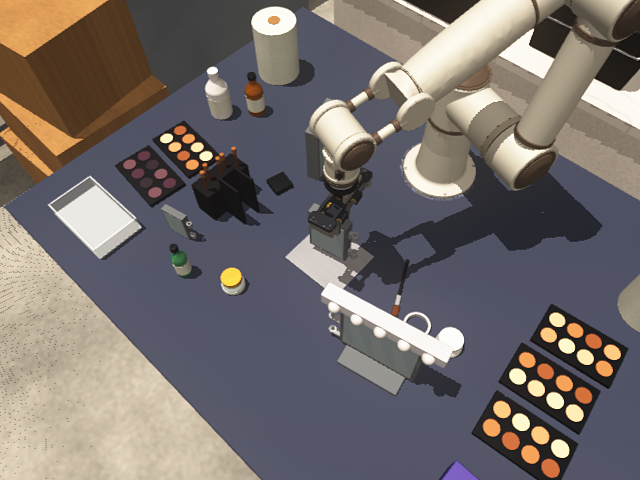

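The wing hangs upright over the plate, at scene px (328,240). Next I lower it.

```bash
python3 -m inch '[[0,0,0.01,0,0,0,1],[0,0,0.008,0,0,0,1],[0,0,0.004,0,0,0,1],[0,0,0.001,0,0,0,1],[0,0,0.001,0,0,0,1],[0,0,0.001,0,0,0,1],[0,0,0,0,0,0,1]]'
python3 -m inch '[[0,0,0.001,0,0,0,1],[0,0,0,0,0,0,1]]'
```

```text
clock: 6.55
position: [0.4305, -0.0153, 0.1203]
tool_rot: [3.141, 0.0, 1.761]
ft_force: [0.8, -0.3, -2.7]
grip_width: 0.0294
grip_force: 29.9
clock: 6.8
position: [0.4306, -0.0153, 0.1193]
tool_rot: [3.141, 0.0, 1.761]
ft_force: [0.1, -0.2, -2.8]
grip_width: 0.0298
grip_force: 29.9
```

```bash
python3 -m inch '[[0,0,0.0005,0,0,0,1],[0,0,0,0,0,0,1]]'; python3 -m inch '[[0,0,0.0005,0,0,0,1],[0,0,0,0,0,0,1]]'; python3 -m inch '[[0,0,0.0005,0,0,0,1],[0,0,0,0,0,0,1]]'
```

```text
clock: 7.05
position: [0.4307, -0.0152, 0.1192]
tool_rot: [3.141, -0.0, 1.761]
ft_force: [-0.8, 2.4, 2.5]
grip_width: 0.0299
grip_force: 29.9
clock: 7.3
position: [0.4308, -0.0152, 0.1191]
tool_rot: [3.141, -0.0, 1.761]
ft_force: [-1.8, 2.6, 7.1]
grip_width: 0.0295
grip_force: 29.9
clock: 7.55
position: [0.4311, -0.0152, 0.1191]
tool_rot: [3.14, 0.0, 1.761]
ft_force: [-2.6, 3.6, 7.9]
grip_width: 0.0294
grip_force: 30.0
```

```bash
python3 -m inch '[[0,0,-0.001,0,0,0,0.9],[0,0,0,0,0,0,0.6],[0,0,0,0,0,0,0.5],[0,0,0,0,0,0,0.3],[0,0,0,0,0,0,0],[0,0,0,0,0,0,0],[0,0,-0.02,0,0,0,0],[0,0,-0.04,0,0,0,0]]'
python3 -m inch '[[0,0,-0.05,0,0,0,0],[0,0,-0.03,0,0,0,0],[-0.03,0,0,0,0,0,0],[-0.027,0,0,0,0,0,0],[0,0,0,0,0,0,0],[0,0,0,0,0,0,0]]'
python3 - <<'E'
from h import *
c=cap('wrist','w3');o=manip.observe();print(o['clock'],o['position'],o['tool_rot'],o['ft_force'])
E
```

```text
clock: 8.55
position: [0.429, -0.0148, 0.1778]
tool_rot: [-3.138, -0.002, 1.761]
ft_force: [-0.6, 1.0, 0.7]
grip_width: 0.0914
grip_force: 0.0
clock: 9.3
position: [0.441, -0.0707, 0.2585]
tool_rot: [-3.141, -0.001, 1.761]
ft_force: [1.0, -0.1, -0.7]
grip_width: 0.0919
grip_force: 0.0
9.35 [ 0.44105134 -0.0705061   0.25856378] [-3.14139765e+00 -5.51257856e-04  1.76133803e+00] [ 0.01865329 -0.0415741   0.84208924]
```

View pics/w3.png

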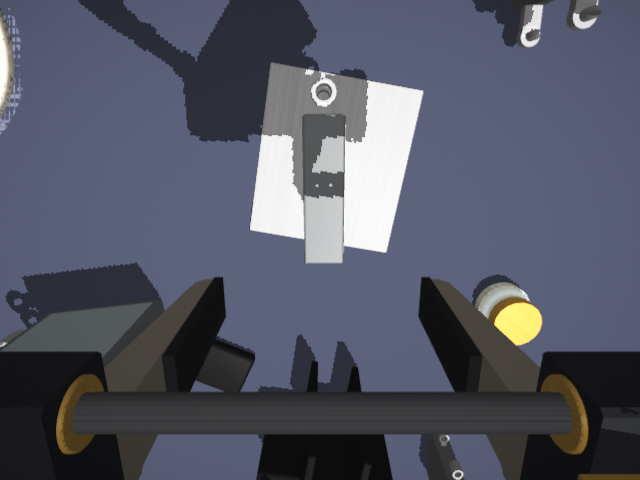

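The wing stands upright on the plate, box top px (303..344, 114..263), socket at (323,92). The pintles show at the top right, about (530,38) and (584,18).

Run:
```python
from h import *
c=load('w3')
k=[onz(c,*q,.154) for q in[(303,114),(344,114),(343,263),(304,263)]]
d=(k[0]+k[1]-k[2]-k[3])/2;print('ctr',np.mean(k,0),'yaw',np.arctan2(-d[0],d[1]),np.linalg.norm(d))
print('sock',onz(c,323,92,.126))
for z in(.03,.05,.11,.13): print(z,onz(c,530,38,z),onz(c,586,15,z))
crop('w3',490,0,640,80,5,'c3')
```

```text
ctr [ 0.43698975 -0.04294158] yaw 0.19147985909328435 0.10945625329972028
sock [0.42327623 0.02626537]
0.03 [0.60404107 0.11505115] [0.64830596 0.1432228 ]
0.05 [0.59534356 0.10987682] [0.63744529 0.13667176]
0.11 [0.56925104 0.09435383] [0.60486327 0.11701864]
0.13 [0.56055354 0.0891795 ] [0.5940026 0.1104676]
```

View pics/c3.png

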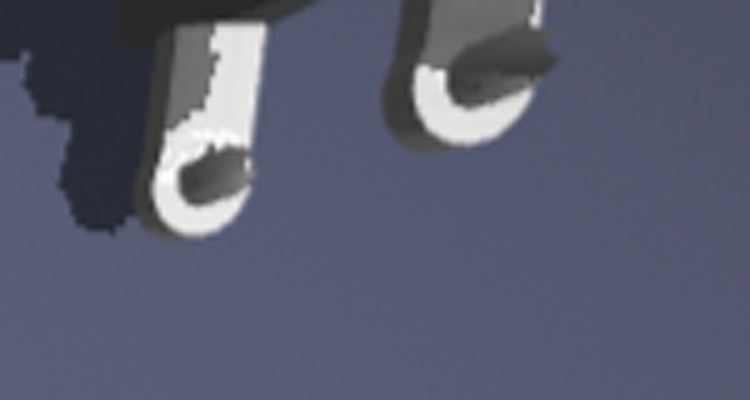

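```bash
python3 -m inch '[[0,0.0015,0.04,0,0,0,0],[0,0,0.04,0,0,0,0],[0,0,0.04,0,0,0,0],[0,0,0.015,0,0,0,0],[0,0,0.004,0,0,0,0],[0,0,0,0,0,0,0.5],[0,0,0,0,0,0,1],[0,0,0,0,0,0,1]]' 30
python3 -m inch '[[0,0,0,0,0,0,1],[0,0,0,0,0,0,1],[0,0,0,0,0,0,1],[0,0,0,0,0,0,1],[0,0,-0.008,0,0,0,1],[0,0,-0.015,0,0,0,1],[0,0,-0.009,0,0,0,1],[0,0,0,0,0,0,1]]' 35
python3 - <<'E'
from h import *
c=cap('wrist','w4');o=manip.observe();print(o['clock'],o['position'],o['tool_rot'],o['ft_force'])
b=load('w3')
print('low',onz(b,530.2,37.6,.032),'high',onz(b,584.6,17,.112))
crop('w4',200,0,440,180,3.3,'c4')
E
```

```text
clock: 10.35
position: [0.4434, -0.0713, 0.1207]
tool_rot: [3.14, 0.001, 1.761]
ft_force: [0.2, 0.6, 0.3]
grip_width: 0.0633
grip_force: 0.0
clock: 11.35
position: [0.4435, -0.0713, 0.153]
tool_rot: [3.14, 0.001, 1.761]
ft_force: [0.3, -0.7, -2.6]
grip_width: 0.0294
grip_force: 35.0
11.4 [ 0.44298792 -0.07110475  0.1521845 ] [3.14077252e+00 6.23497674e-04 1.76080440e+00] [ 1.18886624  0.10356447 -3.66443591]
low [0.60324015 0.11489235] high [0.6032601  0.11491562]
```

View pics/c4.png

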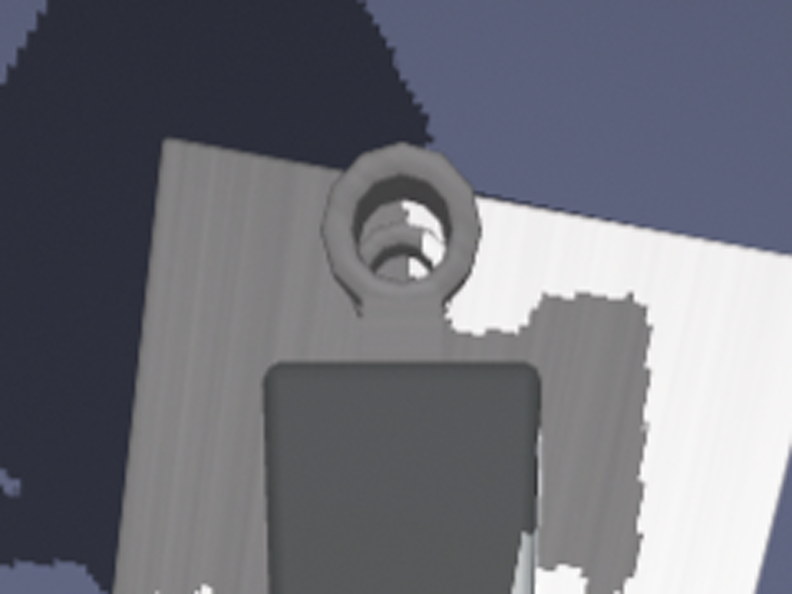

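Run:
```python
from h import *
c=load('w4');o=manip.observe();p=o['position'];s=onz(c,321.8,68.5,.158);y=o['tool_rot'][2]
R=np.array([[np.cos(y),np.sin(y)],[np.sin(y),-np.cos(y)]]) # cols tool x,y
print('sock',s,'rel tool',R.T@(s-p[:2]),o['position'])
pin=np.array([.603,.115]);u=np.array([-np.sin(.195),np.cos(.195)])
print('to pre',R.T@(pin-.05*u-s),'to pin',R.T@(pin-s))
```

```text
sock [0.42475608 0.02694105] rel tool [0.09972464 0.00061388] [ 0.44298792 -0.07110475  0.1521845 ]
to pre [0.00281039 0.19191703] to pin [0.05280976 0.19166743]
```

```bash
python3 -m inch '[[0.003,0.02,0,0,0,0,1],[0,0.035,0,0,0,0,1],[0,0.04,0,0,0,0,1],[0,0.04,0,0,0,0,1],[0,0.035,0,0,0,0,1],[0,0.022,0,0,0,0,1],[0,0,0,0,0,0,1],[0,0,0,0,0,0,1]]'
python3 - <<'E'
from h import *
c=cap('wrist','w5');t=cap('top','t5');s=cap('scene','s5');o=manip.observe();print(o['clock'],o['position'],o['tool_rot'],o['ft_force'])
z=lambda f,x0,y0,w,h,W,H:cv2.resize(cv2.imread(f'pics/{f}.png')[y0:y0+h,x0:x0+w],(W,H),interpolation=cv2.INTER_CUBIC)
a=z('w5',240,0,160,120,800,600)[:,200:]  # unused crop bound check
A=z('w5',200,0,240,180,400,300);B=z('t5',220,150,80,60,400,300);C=z('s5',290,270,80,60,400,300);D=z('w5',280,0,80,60,400,300)
cv2.imwrite('pics/c5.png',np.vstack([np.hstack([A,D]),np.hstack([B,C])]))
E
```

```text
clock: 12.4
position: [0.6297, -0.0317, 0.1509]
tool_rot: [-3.14, -0.001, 1.761]
ft_force: [0.2, -0.0, -2.8]
grip_width: 0.0297
grip_force: 35.0
12.55 [ 0.62991435 -0.03191123  0.1516114 ] [-3.14098951e+00 -1.87542642e-04  1.76042464e+00] [-0.41835486  0.24951769 -2.35475019]
```

View pics/c5.png

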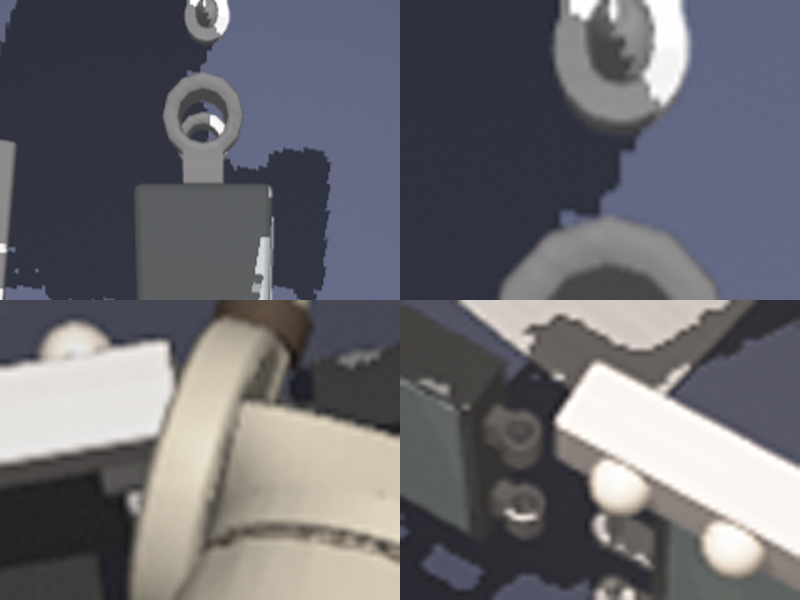

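Run:
```python
from h import *
c=load('w5')
for z in(.024,.032,.05,.104,.112,.13): print(z,proj(c,[.603,.115,z]))
for q in[(324.4,8),(324.4,10),(324.4,12)]: print(onz(c,*q,.032))
s=onz(c,321.8,68.5,.158);print('sock',s)
print('sock pix now', 200+203*.6, 112*.6)
```

```text
0.024 [324.37963837  14.22504009]
0.032 [324.41898739  11.30316873]
0.05 [324.51633242   4.0747883 ]
0.104 [324.9098018  -25.14237927]
0.112 [324.98622818 -30.81743971]
0.13 [325.18284908 -45.4175742 ]
[0.60260777 0.11694886]
[0.60283744 0.1157684 ]
[0.6030677  0.11458488]
sock [0.61094893 0.06631964]
sock pix now 321.8 67.2
```

```bash
python3 -m inch '[[0.01,0,0,0,0,0,1],[0.012,0,0,0,0,0,1],[0.012,0.0005,0,0,0,0,1],[0.009,0.0005,0,0,0,0,1],[0.005,0,0,0,0,0,1],[0.0015,0,0,0,0,0,1],[0,0,0,0,0,0,1],[0,0,0,0,0,0,1]]'
python3 - <<'E'
from h import *
c=cap('wrist','w6');s=cap('scene','s6');o=manip.observe();print(o['clock'],o['position'],o['tool_rot'],o['ft_force'])
z=lambda f,x0,y0,w,h,W,H:cv2.resize(cv2.imread(f'pics/{f}.png')[y0:y0+h,x0:x0+w],(W,H),interpolation=cv2.INTER_CUBIC)
cv2.imwrite('pics/c6.png',np.hstack([z('w6',280,30,80,120,400,600),z('s6',300,280,60,90,400,600)]))
for z in(.13,.112,.05): print(proj(c,[.603,.115,z]),proj(s,[.603,.115,z]))
E
```

```text
clock: 13.55
position: [0.6224, 0.0167, 0.1517]
tool_rot: [-3.142, 0.0, 1.76]
ft_force: [-0.7, -0.1, -3.9]
grip_width: 0.0297
grip_force: 35.0
13.65 [0.62236518 0.01674576 0.15167979] [-3.14156658e+00  4.28320494e-05  1.76039897e+00] [-0.01764625  0.70141308 -2.56762496]
[320.47325269  74.61677731] [331.89549803 311.40287091]
[320.61900821  78.07861721] [331.87961392 314.62460057]
[320.97590743  86.55533192] [331.82778449 325.13702075]
```

View pics/c6.png

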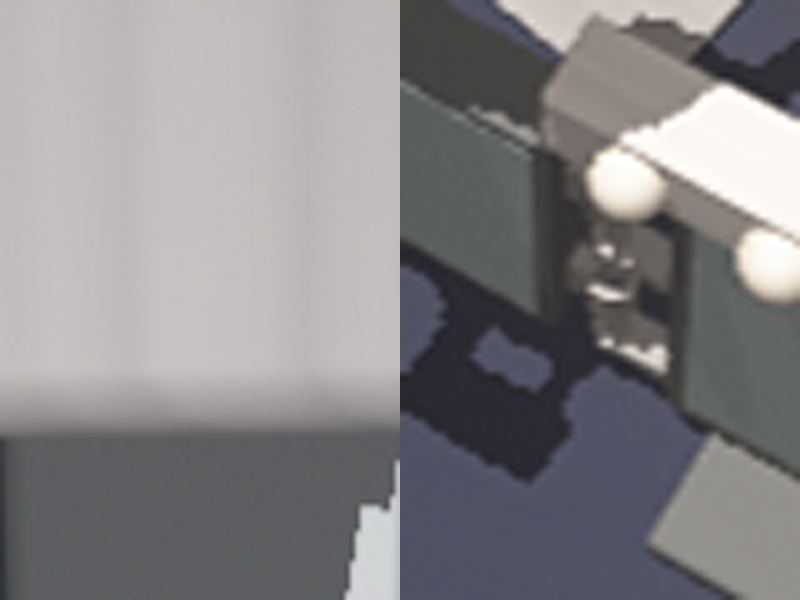

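The wing is at the pin axis: the light bar covers the wrist view, and the scene view shows the sockets over the brackets. I have used all 10 views, so I lower by force from here.

```bash
python3 -m inch '[[0,0,0.003,0,0,0,1],[0,0,0.002,0,0,0,1],[0,0,0.002,0,0,0,1],[0,0,0,0,0,0,1]]'; python3 -m inch '[[0,0,0.0015,0,0,0,1],[0,0,0.0015,0,0,0,1],[0,0,0,0,0,0,1]]'
python3 - <<'E'
from h import *
o=manip.observe();print(o['position'],o['ft_force'],o['moment'])
E
```

```text
clock: 14.15
position: [0.6221, 0.0171, 0.1444]
tool_rot: [-3.141, -0.0, 1.761]
ft_force: [0.5, -0.3, -3.8]
grip_width: 0.0299
grip_force: 35.0
clock: 14.52
position: [0.6222, 0.0171, 0.1415]
tool_rot: [-3.141, -0.0, 1.761]
ft_force: [0.2, -0.6, -3.9]
grip_width: 0.0298
grip_force: 35.0
[0.62219856 0.01708696 0.14151361] [ 0.18021539 -0.56700567 -3.92102829] [-0.10055448 -0.12412722 -0.03164513]
```

```bash
python3 -m inch '[[0,0,0.0015,0,0,0,1],[0,0,0.0015,0,0,0,1],[0,0,0,0,0,0,1]]'; python3 -m inch '[[0,0,0.0015,0,0,0,1],[0,0,0.001,0,0,0,1],[0,0,0,0,0,0,1]]'
```

```text
clock: 14.9
position: [0.6222, 0.0171, 0.1385]
tool_rot: [-3.141, -0.0, 1.761]
ft_force: [-0.3, -0.1, -3.1]
grip_width: 0.03
grip_force: 35.0
clock: 15.28
position: [0.6222, 0.017, 0.1361]
tool_rot: [-3.141, -0.0, 1.761]
ft_force: [-0.2, -0.2, -2.9]
grip_width: 0.0296
grip_force: 35.0
```

```bash
python3 -m inch '[[0,0,0.0015,0,0,0,1],[0,0,0.0015,0,0,0,1],[0,0,0,0,0,0,1]]'; python3 -m inch '[[0,0,0.0015,0,0,0,1],[0,0,0.0015,0,0,0,1],[0,0,0,0,0,0,1]]';python3 -m inch '[[0,0,0.001,0,0,0,1],[0,0,0.0005,0,0,0,1],[0,0,0,0,0,0,1]]'
```

```text
clock: 15.65
position: [0.6222, 0.0171, 0.133]
tool_rot: [-3.141, -0.0, 1.761]
ft_force: [-0.1, -0.8, -2.6]
grip_width: 0.0296
grip_force: 35.0
clock: 16.02
position: [0.6222, 0.017, 0.13]
tool_rot: [-3.141, -0.0, 1.761]
ft_force: [0.5, -1.0, -3.1]
grip_width: 0.0295
grip_force: 35.0
clock: 16.4
position: [0.6223, 0.017, 0.1287]
tool_rot: [-3.142, -0.0, 1.761]
ft_force: [0.5, -0.3, -2.7]
grip_width: 0.0297
grip_force: 35.0
```

```bash
python3 -m inch '[[0,0,0.001,0,0,0,1],[0,0,0,0,0,0,1]]';python3 -m inch '[[0,0,0.0005,0,0,0,1],[0,0,0,0,0,0,1]]';python3 -m inch '[[0,0,0.0005,0,0,0,1],[0,0,0,0,0,0,1]]'
```

```text
clock: 16.65
position: [0.6224, 0.0171, 0.1278]
tool_rot: [3.141, -0.0, 1.761]
ft_force: [-0.0, 0.9, -4.7]
grip_width: 0.0299
grip_force: 35.0
clock: 16.9
position: [0.6225, 0.017, 0.1276]
tool_rot: [3.141, 0.0, 1.761]
ft_force: [-0.4, 0.0, 0.1]
grip_width: 0.0298
grip_force: 35.0
clock: 17.15
position: [0.6226, 0.0169, 0.1274]
tool_rot: [3.141, 0.0, 1.761]
ft_force: [-1.4, -0.7, 2.9]
grip_width: 0.0302
grip_force: 35.0
```

```bash
python3 -m inch '[[0,0.0015,-0.001,0,0,0,1],[0,0.001,0,0,0,0,1],[0,0,0,0,0,0,1]]';python3 -m inch '[[0,-0.0015,0,0,0,0,1],[0,-0.0015,0,0,0,0,1],[0,-0.0015,0,0,0,0,1],[0,0,0,0,0,0,1]]'
```

```text
clock: 17.52
position: [0.6237, 0.0173, 0.1273]
tool_rot: [-3.139, 0.0, 1.762]
ft_force: [-4.1, -1.8, 2.3]
grip_width: 0.0298
grip_force: 35.1
clock: 18.02
position: [0.6206, 0.0168, 0.1277]
tool_rot: [3.141, -0.0, 1.76]
ft_force: [0.1, 0.9, -2.0]
grip_width: 0.0298
grip_force: 35.0
```

```bash
python3 -m inch '[[0,0.0015,0,0,0,0,1],[-0.0015,0,0,0,0,0,1],[-0.0015,0,0,0,0,0,1],[0,0,0,0,0,0,1]]';python3 -m inch '[[-0.001,0,0,0,0,0,1],[0,0,0,0,0,0,1]]'
```

```text
clock: 18.52
position: [0.6217, 0.0162, 0.127]
tool_rot: [-3.141, -0.004, 1.761]
ft_force: [-0.0, 7.0, -3.3]
grip_width: 0.0296
grip_force: 35.0
clock: 18.77
position: [0.6217, 0.0161, 0.1268]
tool_rot: [-3.14, -0.006, 1.761]
ft_force: [-1.2, 8.5, -2.6]
grip_width: 0.0298
grip_force: 35.0
```

Pulling back is blocked, so the pins are in the sockets. I return to centre, seat it and let go.

```bash
python3 -m inch '[[0.002,0,0,0,0,0,1],[0.0012,0,0.0003,0,0,0,1],[0,0,0.0005,0,0,0,1],[0,0,0.0005,0,0,0,1],[0,0,0,0,0,0,1]]' 15
python3 -m inch '[[0,0,0,0,0,0,0.66],[0,0,0,0,0,0,0.6],[0,0,0,0,0,0,0.5],[0,0,0,0,0,0,0.3],[0,0,0,0,0,0,0],[0,0,0,0,0,0,0],[0,0,0,0,0,0,0]]' 3
```

```text
clock: 19.4
position: [0.622, 0.0161, 0.1266]
tool_rot: [3.142, -0.0, 1.761]
ft_force: [-2.2, 3.1, 0.3]
grip_width: 0.0302
grip_force: 15.0
clock: 20.27
position: [0.622, 0.0162, 0.1264]
tool_rot: [3.142, 0.0, 1.761]
ft_force: [0.2, -0.3, -0.6]
grip_width: 0.0839
grip_force: 0.0
```

```bash
python3 -m inch '[[0,0,-0.02,0,0,0,0],[0,0,-0.04,0,0,0,0],[0,0,-0.05,0,0,0,0],[-0.02,0,-0.04,0,0,0,0],[-0.04,0,0,0,0,0,0],[-0.03,0,0,0,0,0,0],[0,0,0,0,0,0,0],[0,0,0,0,0,0,0]]'
python3 - <<'E'
from h import *
c=cap('wrist','w7');s=cap('scene','s7');o=manip.observe();print(o['clock'],o['position'],o['ft_force'])
# expected hung wing top corners for the hung pose vs one level up/down
u=np.array([-np.sin(.19),np.cos(.19)]);n=np.array([u[1],-u[0]]);pin=np.array([.603,.115])
for a,b in((.016,.015),(.016,-.015),(.126,.015),(.126,-.015)):
    X=pin-a*u+b*n; print(a,b,proj(c,[*X,.162]).round(1))
q=proj(c,[*(pin-.1*u),.162]).round().astype(int);im=c['pixels'].astype(int);print(q)
print('row',im[q[1],q[0]-45:q[0]+46:5].sum(1)//3);print('col',im[q[1]-100:q[1]+70:6,q[0]].sum(1)//3)
cv2.setNumThreads(1)
g=cv2.cvtColor(c['pixels'],cv2.COLOR_RGB2GRAY)
print('row edges',[int(i)+q[0]-60 for i in np.where(abs(np.diff(g[q[1],q[0]-60:q[0]+60].astype(int)))>12)[0]],'col edges',[int(i) for i in np.where(abs(np.diff(g[:q[1]+150,q[0]].astype(int)))>12)[0]])
E
```

```text
clock: 21.28
position: [0.639, -0.0715, 0.2773]
tool_rot: [3.141, -0.0, 1.761]
ft_force: [-0.2, 1.1, -0.3]
grip_width: 0.0917
grip_force: 0.0
21.375 [ 0.63895882 -0.07107765  0.27695099] [-0.215081    0.37733614  0.06366734]
0.016 0.015 [344.6 -33.1]
0.016 -0.015 [298.4 -33.2]
0.126 0.015 [342.  140.9]
0.126 -0.015 [300.8 140.9]
[321 103]
row [ 54  55  54  54  54  73  92  93 208 209 211 213 215 178  54  54  55  55
 113]
col [190 180  92  92  92  92  93  93  93 199 201 202 204 204 206 207 209 209
 154  92  92  92 216 183 114 114 115 116 115]
row edges [np.int64(300), np.int64(314), np.int64(315), np.int64(340), np.int64(341), np.int64(342), np.int64(343), np.int64(361)] col edges [12, 13, 51, 52, 110, 111, 131, 132, 140, 141, 142, 242, 243, 251]
```

The wing's far edge and width in the new picture (px 300–342, row 141) match the fully hung pose (300–343, 140.9).

```bash
python3 -c "
from bench import manip
print(manip.job_done())"
```

```text
the job is handed in; nothing more can be done
None
```

The wing mirror hangs on the vanity mirror with both sockets down on the pintles by contact force, a pull-back check and a final picture; it stood on the plate before the second grip, the arm is clear, and I handed the job in at about 21 s without separately checking that the make-up things had stayed put.

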